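Prop open the dry chest on the inspection desk

TASK

Open the dry chest so that it stays open for loading: raise its lid, swing up the prop rod that lies inside, and bring lid and rod together until the rod's tip has dropped into the hole in the lid's rail and the lid's weight rests on the rod. Do not let the lid slam, and leave the specimens in the chest and the things around it where they are.

Things in the scene. Friction and masses are not known exactly. Their poses are not given: they have to be found in the camera images.
- chest: low grey sheet-metal chest, fixed to the desk, 200 mm deep (its x), 320 mm wide (its y), walls 5 mm thick and 90 mm high, inner floor 12 mm above the desk. Origin: centre of its underside. Its x axis points away from its front, to the hinge side; y to its left; z up. A round dial sits on its front wall
- lid (a joint): opening angle of the lid (rad): 0 closed, up to its stop at 1.48, almost upright. The lid (0.77 to 0.99 kg, a 12 mm white frame round a clear pane, 320 mm wide, 204 mm from hinge to front edge) is hinged along the far top edge of the chest. Stiff hinges (about 0.29 N m): it stays where it is left when opened past about 1.27 rad; below about 1.15 rad it sinks shut by its own weight unless something holds it
- hinge (a point): middle of the lid's hinge axis, which runs along the chest's y, 92 mm above the desk at x = +100 mm of the chest; fixed
- lip (a point): the lid's steel lip, a plate 5 mm thick and 110 mm wide that sticks out 36 mm beyond the lid frame's front edge (its outer edge is 40 mm in front of the chest's front wall, with free space under it). This point is the middle of its outer edge, at its underside, 240 mm from the hinge axis; it moves with the lid; x axis points from the lip to the hinge, z out of the lid's outer side
- rod (a joint): angle of the prop rod (rad): 0 level, pointing to the hinge side, growing as its tip rises and comes back to the front of the chest; from -0.25 to 1.3. Its pivot is stiff (about 0.17 N m), so it stays at any angle where it is left. It is seated in the hole at about 0.66, the lid then at about 0.91
- pivot (a point): axis of the prop rod's pivot, along the chest's y, in a bracket inside the front wall on the chest's left: 66 mm above the desk, 20 mm behind the front wall's outer face, 75 mm from the chest's left outer face; fixed
- rod_mid (a point): point on the rod's axis, 80 mm from the pivot. The rod is round steel, 10 mm in diameter, with free space round it; x axis points along the rod to its tip
- rod_tip (a point): rounded tip of the prop rod, 155 mm from the pivot. A collar of 18 mm diameter ends 11 mm short of the tip: it comes to rest on the rail when the tip is in the hole
- hole (a point): mouth of the hole that takes the rod's tip: 15 mm square, through the 14 mm deep, 28 mm wide aluminium rail that runs from front to back on the lid's underside, in line with the rod. Centre of the mouth on the rail's underside, 90 mm from the hinge axis; x axis points along the rail to the hinge, z out of the lid's outer side (into the hole). The rod's tip slides along the rail's underside and drops into the hole when it gets there
- mount0: specimen in the chest: black resin puck, 30 mm in diameter, 20 mm high; origin at its underside; leave alone
- mount1: a second such puck; leave alone
- mount2: a third such puck; leave alone
- carrier: flat board carrier in the chest, 75 x 50 x 10 mm; leave alone
- dish: shallow clear dish, 84 mm across, on the desk behind the chest; leave alone
- jar: amber jar, 52 mm across, 70 mm high, behind the chest; leave alone
- mouse: black computer mouse, 85 mm long; leave alone
- tweezers: steel tweezers, 130 mm long, lying on the desk; leave alone
- loupe: black eye loupe, 40 mm across, 42 mm high; leave alone
- marker: white marker pen, 120 mm long, lying on the desk; leave alone

How it is judged:
By the outcome, as a careful person would: the job done as asked, in the order asked, and still so for the second after the job is handed in, with the robot touching nothing.
It also fails if it takes over 72 s, if anything falls off the work surface, if the arm or the gripper's body presses on something with over 40 N, if the wrist force passes 120 N, or if a joint passes its speed limit or range.

ROBOT

A 6-joint arm with a two-finger parallel gripper is mounted at the origin on the work surface. World frame = base frame: x ahead of the robot, y to its left, z up, the work surface at z = 0. Lengths are in m, angles in degrees, forces in N, time in s.
With the tool pointing down it reaches from about 0.4 to 0.825 m from the base axis. Payload 7 kg.
Tool frame: the origin (TCP) lies between the finger pads; the fingertips stand 17 mm ahead of it and the grasp point (between the pads) lies 2 mm behind it; x points along the fingers, y is the direction in which the jaws open and shut, and the axes are right-handed (so a half turn about x gives the same grasp; the last joint's range is limited). The gripper opens to 88 mm and grips with 3 to 60 N. Pads are 19 mm wide; open, the fingers measure 130 mm over their backs; the gripper's body (78 mm by 193 mm) begins 47 mm behind the grasp point.
Start: joints at [-60.155, 20.546, 0.682, 0, -70.136, -16.507], TCP at [0.156, -0.657, 0.244] pointing down, gripper open.
Joint ranges: [-176.03, 176.03], [-82.01, 121.73], [-58.28, 71.71], [-173.87, 95.51], [-174.79, -0.11], [-173.66, 173.66]. Speed limits (degrees/s): [136.94, 136.94, 172.46, 180, 180, 180].

INTERFACE

Orientations are given as [roll, pitch, yaw] about the fixed x, y, z axes, in that order (R = Rz(yaw) Ry(pitch) Rx(roll)).
In Python, from plant import r gives the robot as it stands.
- The arm moves only by the shell command python3 -m jog 'ROWS' [FORCE]. ROWS is a JSON object of lists of equal length, an entry for each row: "fingers": the opening, from 0 (shut) to 1 (fully open); "dp": the shift along the tool's x, y, z in mm, a list of three; "twist": the turn about the tool's x in degrees. In form: {"fingers": [fingers, ...], "dp": [[dx, dy, dz], ...], "twist": [twist, ...]}. A call has exactly 5 rows; each row is the pose to reach, as a shift and turn from the pose measured when the call began, along the tool's axes at that moment; what a row does not reach only later rows make up. A row lasts 1/10 s, in which the tool goes at most 50 mm and 8.59 degrees, less where a joint would pass 70% of its speed; a pose out of reach is approached as far as the arm can. A call with a gripper value outside its range is refused whole. The fingers move at their own pace and stop on an object; FORCE is the grip in N (left out, the last holds). Time passes only in rows, so rows that repeat a pose let the fingers close, or fill a call up. It gives the time, the measured TCP pose, the force and the opening at its end, in the units of the state.
- r.get_state(): the state, without advancing time (a new reading comes with each control period).
- r.capture(name): name is "scene" or "top"; returns a dict with "frame" (400x640x3 uint8, red, green, blue), "intrinsics" (3x3 intrinsics, pixels), "pose" (4x4, takes a point from camera to world coordinates). Camera axes: x right, y down, z forward; pixel columns grow to the right and rows downward; lengths in m; the calibration is good to about 2 mm. A picture is of the moment at which its call begins. There is no depth.
- r.close_job(): hands the job in, once; it reports no verdict.
The state is a dict: "time_s": time; "joints": joint angles; "qd": joint speeds; "joint_torque": joint torques, N m; "tcp_pos": TCP position; "eef_rot": TCP orientation; "contact_force": force on the tool from outside, world axes, zero at the start; "moment": the same for the moment, N m; "gripper_width": finger opening in m.
Only numpy, scipy, OpenCV 4.12 (cv2) and the standard library are available. Lean on these libraries where they do the work, as an engineer would, in place of code of your own. Each camera call takes 0.05 s, during which the arm holds its last target. There are 200 camera calls.

## Working session

There is one attempt and no reset: what is moved stays moved. The work goes in short steps, Python scripts to look and compute and a shell command to move; the robot and the scene stay as the last step left them, time stands still between calls to the robot, and variables do not carry over. Pictures are saved under pics/ and viewed, on a budget of 10 in all, crops included, one or two more only if the job needs it, and the job is handed in when it is done.

```bash
ls; mkdir -p pics; python3 - <<'E'
from plant import r
import cv2,numpy as np
np.set_printoptions(precision=4,suppress=True)
for n in("scene","top"):
    c=r.capture(n); cv2.imwrite(f"pics/{n}0.png",c["frame"][:,:,::-1]); print(n,c["intrinsics"],c["pose"],sep="\n")
print(r.get_state())
E
```

```text
pics
scene
[[397.7429   0.     316.0195]
 [  0.     397.7429 198.97  ]
 [  0.       0.       1.    ]]
[[-0.3859  0.781  -0.4911  1.0518]
 [ 0.9226  0.3281 -0.203   0.2408]
 [ 0.0026 -0.5314 -0.8471  1.0754]
 [ 0.      0.      0.      1.    ]]
top
[[519.4466   0.     325.492 ]
 [  0.     519.4466 198.3817]
 [  0.       0.       1.    ]]
[[ 0.0038 -0.9973  0.073   0.4233]
 [-1.     -0.0034  0.0066 -0.0133]
 [-0.0063 -0.073  -0.9973  1.3675]
 [ 0.      0.      0.      1.    ]]
{'time_s': 0.1, 'joints': array([-60.155 ,  20.5884,   0.6386,  -0.0167, -70.1357, -16.507 ]), 'qd': array([ 0.0878, -0.1441,  0.0478,  0.0213,  0.0346, -0.0977]), 'joint_torque': array([ -0.0028, -58.416 ,  29.3751,   7.0156,   0.0102,  -0.0001]), 'tcp_pos': array([ 0.1556, -0.6564,  0.2427]), 'eef_rot': array([ 96.1085,  89.9131, 109.4408]), 'contact_force': array([0.2836, 0.1782, 0.6611]), 'moment': array([ 0.0067, -0.0219,  0.0328]), 'gripper_width': 0.08770469633023364}
```

View pics/scene0.png

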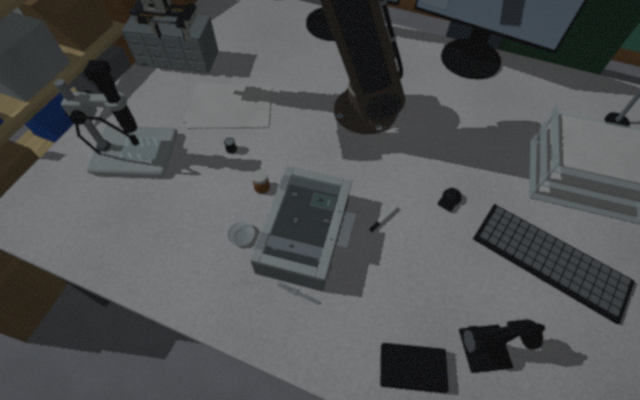

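View pics/top0.png

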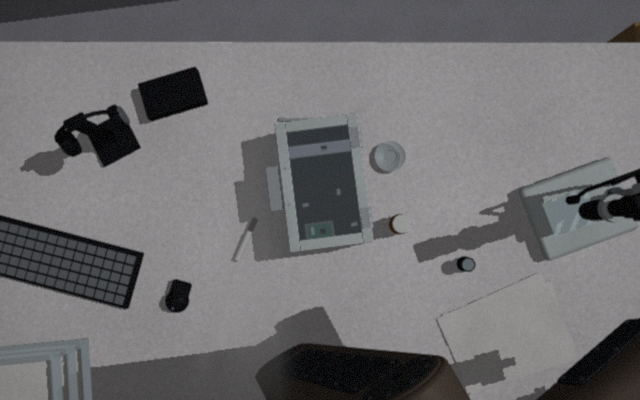

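Scene view: the chest is at about (305,225) with its lip on the right (345,230). Top view: the chest spans (275–372, 115–252). Its lip is on the left at (267–283, 167–210), so the front faces world +y, and the rail and rod are at row ~150. I'll zoom in for the corners.

```bash
python3 - <<'E'
import cv2
a=cv2.imread("pics/top0.png")[100:260,230:420]
a=cv2.resize(a,None,fx=4,fy=3.75,interpolation=cv2.INTER_CUBIC) if 0 else cv2.resize(a,None,fx=3.7,fy=3.7,interpolation=cv2.INTER_CUBIC)
a=cv2.convertScaleAbs(a,alpha=1.5)
for i in range(0,190,10):
    cv2.line(a,(int(i*3.7),0),(int(i*3.7),6 if i%50 else 14),(0,0,255),1)
    cv2.line(a,(0,int(i*3.7)),(6 if i%50 else 14,int(i*3.7)),(0,0,255),1)
cv2.imwrite("pics/crop1.png",a)
E
```

```text
(no output)
```

View pics/crop1.png

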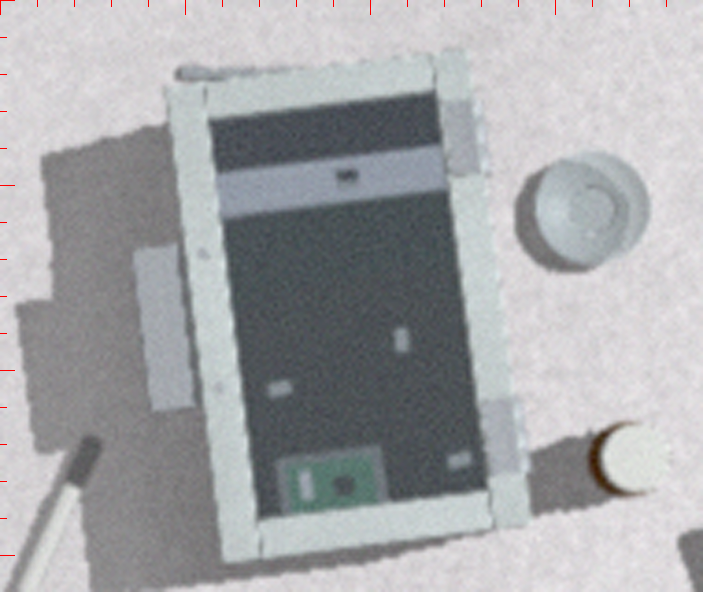

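The crop shows lid corners at (167,88), (467,52), (528,523) and (223,562). The lip's outer edge runs from (133,250) to (150,411) and the hole is at (347,176). All three pucks' labels, the carrier at (330,480) and the marker cap at (90,445) are visible.

```bash
cat > h.py <<'E'
import numpy as np,cv2
np.set_printoptions(precision=4,suppress=True)
def ray(c,uv):
    K,T=np.array(c["intrinsics"]),np.array(c["pose"]); d=T[:3,:3]@np.linalg.solve(K,[*uv,1]); return T[:3,3],d
def onz(c,uv,z):
    o,d=ray(c,uv); return o+d*(z-o[2])/d[2]
def proj(c,P):
    K,T=np.array(c["intrinsics"]),np.array(c["pose"]); q=(np.atleast_2d(P)-T[:3,3])@T[:3,:3]@K.T; return q[:,:2]/q[:,2:]
E
python3 - <<'E'
from h import *
from plant import r
c=r.capture("top"); s=r.capture("scene")
f=lambda u,v:(230+u/3.7-.4,100+v/3.7-.4)
for n,p,z in[("FL",(167,88),.104),("RL",(467,52),.104),("RR",(528,523),.104),("FR",(223,562),.104),("lipL",(133,250),.097),("lipR",(150,411),.097),("hole",(347,176),.083),("cap",(90,445),.01),("tweez",(185,72),.003)]:
    print(n,onz(c,f(*p),z))
a=np.array([onz(c,f(*p),.104)[:2] for p in[(167,88),(467,52),(528,523),(223,562)]])
y=(a[0]+a[1]-a[2]-a[3]); y/=np.linalg.norm(y); x=np.array([y[1],-y[0]]); print("x",x,"y",y,"yaw",np.degrees(np.arctan2(x[1],x[0])))
print("front mid",(a[0]+a[3])/2,"size",(a-a[0])@np.c_[x,y])
o=(a[0]+a[3])/2+.104*x; print("origin",o, "proj scene corners", proj(s,[[*(o+i*x+j*y),.104] for i,j in[(-.104,.16),(.1,.16),(.1,-.16),(-.104,-.16)]]))
for p in[(133,250),(150,411)]: print((onz(c,f(*p),.097)[:2]-o)@np.c_[x,y])
print("hole",(onz(c,f(347,176),.08)[:2]-o)@np.c_[x,y])
im=s["frame"][150:310,220:420,::-1]; im=cv2.convertScaleAbs(cv2.resize(im,None,fx=3.7,fy=3.7,interpolation=cv2.INTER_CUBIC),alpha=1.5)
for q in proj(s,[[*(o+i*x+j*y),.104] for i,j in[(-.104,.16),(.1,.16),(.1,-.16),(-.104,-.16)]]): cv2.circle(im,tuple(int((v-w+.5)*3.7) for v,w in zip(q,(220,150))),3,(0,0,255),1)
cv2.imwrite("pics/crop2.png",im)
E
```

```text
FL [0.7008 0.1209 0.104 ]
RL [ 0.7256 -0.079   0.104 ]
RR [ 0.4127 -0.1188  0.104 ]
FR [0.3865 0.0808 0.104 ]
lipL [0.5929 0.1431 0.097 ]
lipR [0.4856 0.1306 0.097 ]
hole [0.6455 0.0009 0.083 ]
cap [0.4657 0.1826 0.01  ]
tweez [0.7347 0.1188 0.003 ]
x [ 0.1264 -0.992 ] y [0.992  0.1264] yaw -82.73857627280925
front mid [0.5437 0.1009] size [[ 0.      0.    ]
 [ 0.2015 -0.0007]
 [ 0.2014 -0.3161]
 [ 0.0001 -0.3169]]
origin [ 0.5568 -0.0023] proj scene corners [[324.5709 278.622 ]
 [249.6541 258.8879]
 [286.6114 165.0124]
 [352.0231 179.7531]]
[-0.1397  0.0542]
[-0.1408 -0.0538]
hole [0.0081 0.0889]
```

View pics/crop2.png

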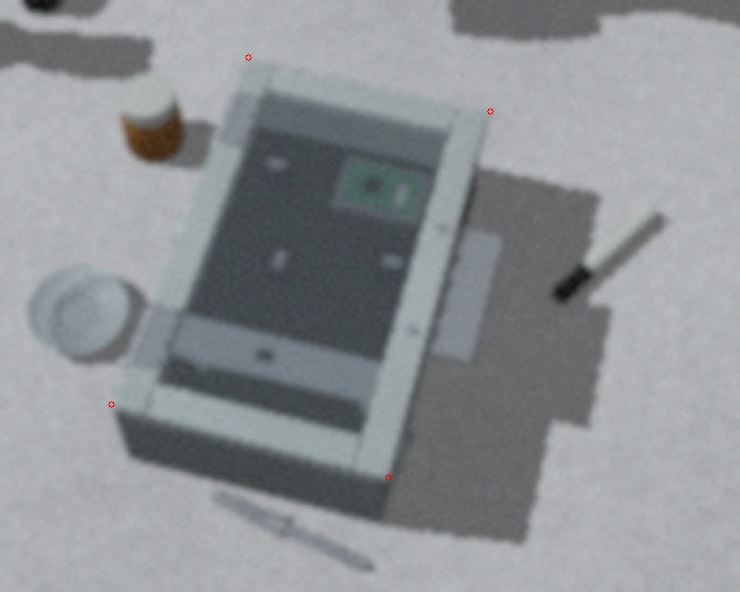

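Both views agree within about 2 mm. Chest origin is (0.557, -0.002), x axis (0.126, -0.992). The tool stays vertical, so I'll lift the lip by friction from its front edge. Next I work out the approach.

```bash
cat >> h.py <<'E'
from scipy.spatial.transform import Rotation as Ro
O=np.array([.5568,-.0023,0]);X=np.array([.1264,-.992,0]);Y=np.array([.992,.1264,0]);Z=np.array([0,0,1.]);C=np.c_[X,Y,Z]
def info(st):
    R=Ro.from_euler("xyz",st["eef_rot"],degrees=True).as_matrix()
    p=(np.array(st["tcp_pos"])-O)@C*1e3
    print("t %.2f chest-frame TCP mm"%st["time_s"],p.round(1),"F chest",(np.array(st["contact_force"])@C).round(1),"w %.1f"%(st["gripper_width"]*1e3)); return R,p
def go(st,tgt,jaw):
    "tgt mm in chest frame; jaw unit vec (chest) for tool y"
    R,p=info(st); dp=R.T@C@(np.array(tgt)-p); j=R.T@C@np.array(jaw,float)
    a=np.degrees(np.arctan2(j[2],j[1])); a=(a+90)%180-90
    print("dp",dp.round(1),"twist %.1f"%a); print("tool axes in chest\n",(C.T@R).round(3))
E
python3 - <<'E'
from h import *
from plant import r
go(r.get_state(),[-172,0,243],[0,1,0])
E
```

```text
t 0.20 chest-frame TCP mm [ 598.3 -480.7  243. ] F chest [-0.3  0.5  0.3] w 87.7
dp [  0.6 715.2 559.4] twist -83.9
tool axes in chest
 [[-0.001 -0.994 -0.106]
 [-0.    -0.106  0.994]
 [-1.     0.001 -0.   ]]
```

```bash
for i in 1 2 3 4; do python3 -m jog '{"fingers":[0,0,0,0,0],"dp":[[0,39,31],[0,78,62],[0,118,92],[0,157,123],[0,196,154]],"twist":[0,0,0,0,0]}' 20 | tail -c 300; done; python3 - <<'E'
from h import *
from plant import r
go(r.get_state(),[-172,0,243],[0,1,0])
E
```

```text
time_s: 0.7
tcp_pos: [0.2606, -0.4285, 0.243]
eef_rot: [93.4, 89.9, 106.7]
contact_force: [1.5, -0.1, 0.9]
gripper_width: 0.0533
time_s: 1.2
tcp_pos: [0.3651, -0.2014, 0.2436]
eef_rot: [29.6, 89.9, 42.9]
contact_force: [1.3, -0.2, 0.2]
gripper_width: 0.0129
time_s: 1.7
tcp_pos: [0.4697, 0.026, 0.2443]
eef_rot: [23.3, 89.9, 36.7]
contact_force: [1.1, -1.0, 1.0]
gripper_width: 0.0007
time_s: 2.2
tcp_pos: [0.5742, 0.253, 0.2447]
eef_rot: [23.2, 89.9, 36.6]
contact_force: [-0.2, -0.4, 0.7]
gripper_width: 0.0005
t 2.20 chest-frame TCP mm [-251.1   49.5  244.7] F chest [ 0.4 -0.2  0.7] w 0.5
dp [  1.5 -73.4 -57.6] twist -83.9
tool axes in chest
 [[-0.001 -0.994 -0.106]
 [ 0.002 -0.106  0.994]
 [-1.     0.001  0.002]]
```

```bash
python3 -m jog '{"fingers":[0,0,0,0,0],"dp":[[0,-15,-12],[0,-30,-24],[0,-45,-36],[0,-60,-48],[0,-73,-58]],"twist":[-8,-16.5,-25,-33.5,-42]}'|tail -c 60;python3 -m jog '{"fingers":[0,0,0,0,0],"dp":[[20,0,0],[45,0,0],[70,0,0],[90,0,0],[110,0,0]],"twist":[-8,-16.5,-25,-33.5,-42]}'|tail -c 60; python3 - <<'E'
from h import *
from plant import r
go(r.get_state(),[-160,0,92],[0,1,0])
E
```

```text
39.2]
contact_force: [0.2, -0.6, -0.3]
gripper_width: -0.0
41.2]
contact_force: [-0.4, 0.4, 0.8]
gripper_width: 0.0005
t 3.20 chest-frame TCP mm [-171.7   -1.1  133.4] F chest [-0.4 -0.4  0.8] w 0.5
dp [ 41.4  -0.9 -11.7] twist 0.8
tool axes in chest
 [[-0.001  0.014 -1.   ]
 [ 0.001 -1.    -0.014]
 [-1.    -0.001  0.001]]
```

```bash
python3 -m jog '{"fingers":[0,0,0,0,0],"dp":[[20,0,0],[42,0,0],[42,0,-6],[42,0,-13],[42,0,-17]],"twist":[0.8,0.8,0.8,0.8,0.8]}'; for i in 1 2; do python3 -m jog '{"fingers":[0,0,0,0,0],"dp":[[0,0,-1],[0,0,-2],[0,0,-3],[0,0,-3],[0,0,-3]],"twist":[0,0,0,0,0]}'|grep -E 'tcp|force'; done; python3 -c "
from h import *
from plant import r
info(r.get_state())"
```

```text
time_s: 3.7
tcp_pos: [0.5371, 0.1506, 0.0925]
eef_rot: [-63.7, 89.8, 33.6]
contact_force: [-0.0, -0.1, 0.2]
gripper_width: 0.0005
tcp_pos: [0.5379, 0.1481, 0.0929]
contact_force: [0.1, 2.1, 1.2]
tcp_pos: [0.538, 0.1478, 0.0929]
contact_force: [-6.5, 14.7, 2.1]
t 4.70 chest-frame TCP mm [-151.3    0.3   92.9] F chest [-15.4  -4.6   2.1] w 0.5
```

```bash
python3 -m jog '{"fingers":[0,0,0,0,0],"dp":[[0,0,-5],[-2,0,-6],[-5,0,-6],[-8,0,-6],[-11,0,-6]],"twist":[0,0,0,0,0]}'|grep -E 'tcp|force'; python3 - <<'E'
from h import *
from plant import r
info(r.get_state())
c=r.capture("scene");im=c["frame"][150:310,220:420,::-1]; im=cv2.convertScaleAbs(cv2.resize(im,None,fx=3.7,fy=3.7,interpolation=cv2.INTER_CUBIC),alpha=1.5)
cv2.imwrite("pics/l1.png",im)
E
```

```text
tcp_pos: [0.5381, 0.1473, 0.1033]
contact_force: [-9.7, 28.2, -4.9]
t 5.20 chest-frame TCP mm [-150.7    0.4  103.3] F chest [-29.2  -6.   -4.9] w 0.2
```

View pics/l1.png

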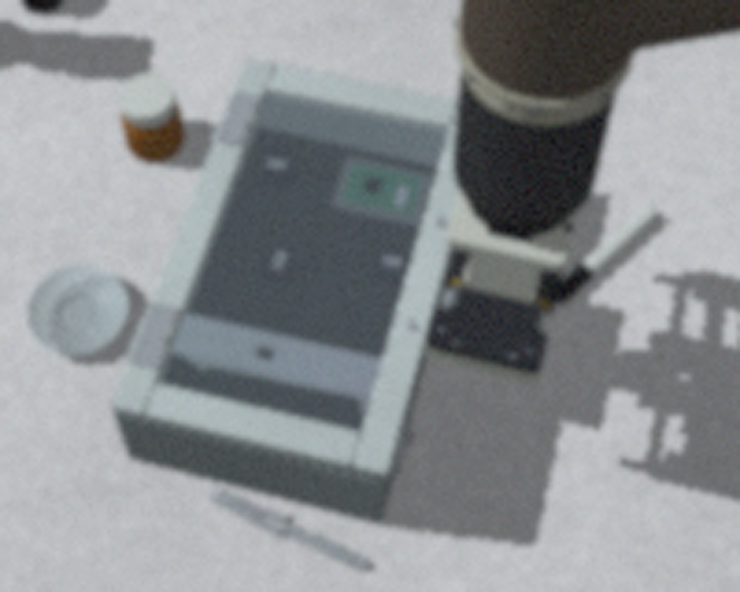

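The front-left corner has moved up to (388,472). With Fz at -4.9 N that matches a lifted lid, so friction carries it. I'll go on along the arc.

```bash
python3 -m jog '{"fingers":[0,0,0,0,0],"dp":[[-4,0,-6],[-9,0,-6],[-14,0,-6.5],[-19,0,-7],[-24,0,-8]],"twist":[0,0,0,0,0]}'|grep -E 'tcp|force'; python3 -c "
from h import *
from plant import r
info(r.get_state())"
python3 -m jog '{"fingers":[0,0,0,0,0],"dp":[[-5,0,-7],[-11,0,-8],[-17,0,-9],[-23,0,-10],[-29,0,-12]],"twist":[0,0,0,0,0]}'|grep -E 'tcp|force'; python3 - <<'E'
from h import *
from plant import r
info(r.get_state())
c=r.capture("scene");im=c["frame"][130:310,220:420,::-1]; im=cv2.convertScaleAbs(cv2.resize(im,None,fx=3.3,fy=3.3,interpolation=cv2.INTER_CUBIC),alpha=1.5)
cv2.imwrite("pics/l2.png",im)
E
```

```text
tcp_pos: [0.5384, 0.1448, 0.1274]
contact_force: [-12.2, 31.5, -0.5]
t 5.75 chest-frame TCP mm [-148.2    0.4  127.4] F chest [-32.8  -8.1  -0.5] w 0.4
tcp_pos: [0.5393, 0.1385, 0.1564]
contact_force: [-12.2, 31.3, 3.1]
t 6.25 chest-frame TCP mm [-141.9    0.4  156.4] F chest [-32.6  -8.2   3.1] w 0.3
```

View pics/l2.png

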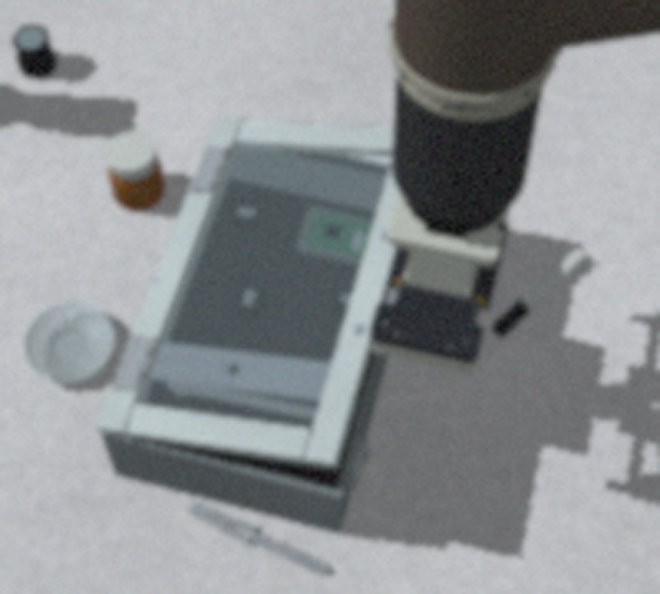

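The lid is opening evenly, about 0.27 rad, with a gap showing at (340,475). I continue.

```bash
cat > i.py <<'E'
from h import *
from plant import r
info(r.get_state())
E
python3 -m jog '{"fingers":[0,0,0,0,0],"dp":[[-8,0,-7],[-16,0,-10],[-24,0,-13],[-32,0,-16],[-40,0,-19]],"twist":[0,0,0,0,0]}'>/dev/null; python3 i.py
python3 -m jog '{"fingers":[0,0,0,0,0],"dp":[[-8,0,-9],[-16,0,-14],[-24,0,-19],[-32,0,-24],[-40,0,-29]],"twist":[0,0,0,0,0]}'>/dev/null; python3 i.py
```

```text
t 6.80 chest-frame TCP mm [-126.5    0.5  197.5] F chest [-23.2  -4.6   4.8] w 0.6
t 7.30 chest-frame TCP mm [-101.3    0.6  238.3] F chest [-24.1  -7.1  12.8] w 0.4
```

```bash

python3 -m jog '{"fingers":[0,0,0,0,0],"dp":[[-7,0,-10],[-14,0,-17],[-21,0,-23],[-28,0,-30],[-34,0,-37]],"twist":[0,0,0,0,0]}'>/dev/null; python3 i.py
python3 -m jog '{"fingers":[0,0,0,0,0],"dp":[[-6,0,-11],[-12,0,-19],[-18,0,-27],[-23,0,-34],[-28,0,-41]],"twist":[0,0,0,0,0]}'>/dev/null; python3 i.py
python3 -m jog '{"fingers":[0,0,0,0,0],"dp":[[-4,0,-9],[-7,0,-16],[-10,0,-22],[-13,0,-28],[-16,0,-34]],"twist":[0,0,0,0,0]}'>/dev/null; python3 i.py
```

```text
t 7.80 chest-frame TCP mm [-66.9   1.  273.6] F chest [-24.7  -9.5  21.9] w 0.7
t 8.30 chest-frame TCP mm [-25.7   1.6 300.9] F chest [-6.9  0.2  5.4] w 0.6
t 8.80 chest-frame TCP mm [  9.3   1.8 315.3] F chest [-2.5  2.3  1.8] w 0.2
```

```bash

python3 -m jog '{"fingers":[0,0,0,0,0],"dp":[[-2,0,-7],[-4,0,-14],[-6,0,-20],[-7,0,-26],[-7,0,-29]],"twist":[0,0,0,0,0]}'>/dev/null; python3 i.py
python3 -m jog '{"fingers":[0,0,0,0,0],"dp":[[0,0,0],[0,0,10],[0,0,30],[0,0,60],[0,0,100]],"twist":[0,0,0,0,0]}'>/dev/null; python3 - <<'E'
from h import *
from plant import r
info(r.get_state())
a=r.capture("scene");im=a["frame"][90:310,190:430,::-1]
b=r.capture("top");jm=b["frame"][90:270,230:430,::-1]
f=lambda q,s:cv2.convertScaleAbs(cv2.resize(q,None,fx=s,fy=s,interpolation=cv2.INTER_CUBIC),alpha=1.5)
im=f(im,2.5); jm=f(jm,1.9)
o=np.zeros((550,800,3),np.uint8); w=min(600,im.shape[1]); o[:im.shape[0],:420]=im[:,90:510]; o[:jm.shape[0],420:800]=jm
cv2.imwrite("pics/l3.png",o)
E
```

```text
t 9.30 chest-frame TCP mm [ 39.5   1.7 320.6] F chest [-2.1 -0.7  1.6] w 0.5
t 9.80 chest-frame TCP mm [-60.9   0.2 325.4] F chest [-0.6 -0.2 -0.2] w 0.6
```

View pics/l3.png

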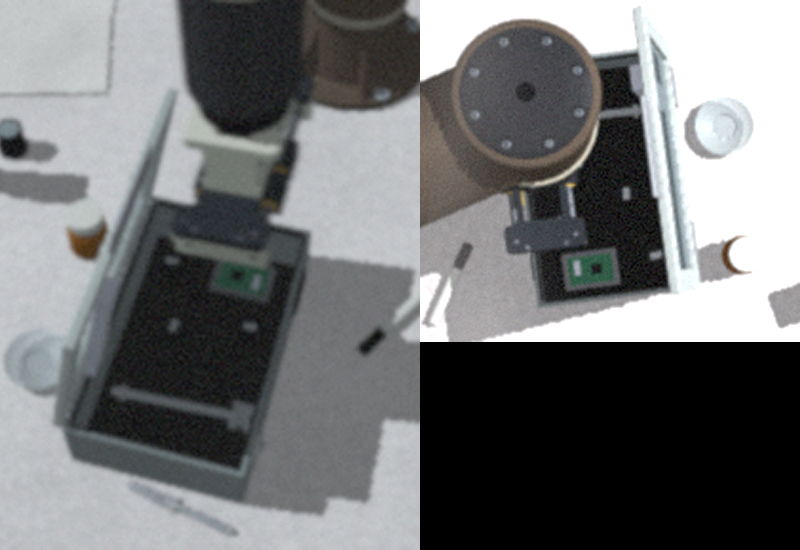

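The lid stays upright by itself. The rod runs from its tip at panel (112,391) to the bracket at (243,412). I'll get its angle by intersecting rays with the plane chest y = 85 mm.

```bash
python3 - <<'E'
from h import *
from plant import r
s=r.capture("scene")
for n,p in[("tip",(110,390)),("collar",(122,393)),("mid",(180,402)),("near",(228,410)),("pivot",(243,413))]:
    o,d=ray(s,(190+(p[0]+90)/2.5-.3,90+p[1]/2.5-.3)); o=C.T@(o-O); d=C.T@d
    print(n,((o+d*(.085-o[1])/d[1])*1e3).round(1))
go(r.get_state(),[0,85,200],[0,1,0])
E
```

```text
tip [76.  85.  45.7]
collar [61.6 85.  45.9]
mid [-7.8 85.  62. ]
near [-63.1  85.   73.4]
pivot [-80.1  85.   75.5]
t 9.95 chest-frame TCP mm [-62.6   0.4 325.7] F chest [0.2 0.  0.2] w 0.6
dp [124.1 -80.9 -70.2] twist 0.7
tool axes in chest
 [[-0.053  0.011 -0.999]
 [ 0.023 -1.    -0.012]
 [-0.998 -0.024  0.053]]
```

```bash

python3 -m jog '{"fingers":[0.5,0.5,0.5,0.5,0.5],"dp":[[0,-30,-10],[30,-60,-30],[75,-80,-42],[120,-80,-42],[165,-80,-42]],"twist":[0,0,0,0,0]}' 15 >/dev/null
python3 - <<'E'
from h import *
from plant import r
go(r.get_state(),[-31,85,63],[0,1,0])
E
```

```text
t 10.45 chest-frame TCP mm [-29.2  84.4 158.2] F chest [-0.1 -0.2 -0.2] w 34.9
dp [95.1  1.6 -3.2] twist 0.6
tool axes in chest
 [[-0.053  0.01  -0.999]
 [ 0.022 -1.    -0.011]
 [-0.998 -0.022  0.052]]
```

```bash

python3 -m jog '{"fingers":[0.5,0.5,0.5,0.5,0.5],"dp":[[20,0,0],[45,0,-1],[70,1,-2],[85,1,-3],[94,1,-3]],"twist":[0,0.6,0.6,0.6,0.6]}' >/dev/null; python3 i.py
python3 -m jog '{"fingers":[0,0,0,0,0],"dp":[[0,0,0],[0,0,0],[0,0,0],[0,0,0],[0,0,0]],"twist":[0,0,0,0,0]}' 15 >/dev/null;python3 i.py
```

```text
t 10.95 chest-frame TCP mm [-30.6  84.7  62.5] F chest [-0.5  0.4  0.4] w 43.6
t 11.45 chest-frame TCP mm [-30.8  86.4  63.7] F chest [ 2.5 11.7 -6. ] w 9.3
```

```bash

python3 -m jog '{"fingers":[0,0,0,0,0],"dp":[[-4,0,-0.2],[-8,0,-0.3],[-12,0,0],[-16,0,0.7],[-21,0,1.7]],"twist":[0,0,0,0,0]}' >/dev/null; python3 i.py
python3 -m jog '{"fingers":[0,0,0,0,0],"dp":[[-4,0,1.3],[-8,0,3],[-11.5,0,5.5],[-15,0,7.5],[-18.5,0,10]],"twist":[0,0,0,0,0]}' >/dev/null; python3 - <<'E'
from h import *
from plant import r
info(r.get_state())
a=r.capture("scene");im=a["frame"][90:310,190:430,::-1]
cv2.imwrite("pics/l4.png",cv2.convertScaleAbs(cv2.resize(im,None,fx=2.7,fy=2.7,interpolation=cv2.INTER_CUBIC),alpha=1.7))
E
```

```text
t 11.95 chest-frame TCP mm [-31.9  86.4  84.9] F chest [-3.1  5.7 -9.1] w 9.4
t 12.45 chest-frame TCP mm [-40.8  86.3 104.1] F chest [  0.2   6.5 -10.2] w 9.5
```

View pics/l4.png

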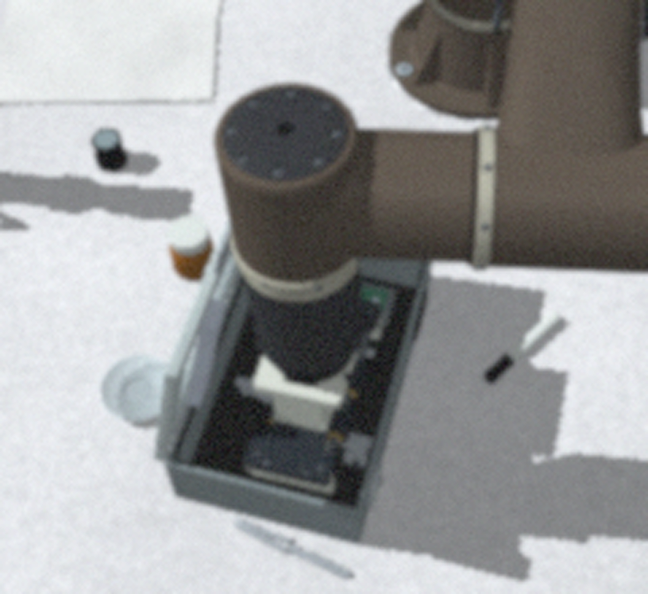

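The rod is up: tip at (243,383), and the bracket is at (355,450). I release it, rise clear and measure the rod and lid angles.

```bash

python3 -m jog '{"fingers":[0.5,0.5,0.5,0.5,0.5],"dp":[[0,0,0],[0,0,0],[0,0,0],[-15,0,0],[-40,0,0]],"twist":[0,0,0,0,0]}' >/dev/null; python3 i.py
python3 -m jog '{"fingers":[1,1,1,1,1],"dp":[[-45,0,5],[-90,10,15],[-135,30,25],[-180,60,25],[-225,86,25]],"twist":[0,0,0,0,0]}' >/dev/null; python3 i.py
python3 -m jog '{"fingers":[1,1,1,1,1],"dp":[[-20,0,30],[-50,0,60],[-60,0,90],[-60,0,100],[-60,0,100]],"twist":[8.5,17,25.5,34,42.5]}' >/dev/null; python3 - <<'E'
from h import *
from plant import r
go(r.get_state(),[50,0,322],[1,0,0])
a=r.capture("scene");im=a["frame"][90:310,190:430,::-1]
b=r.capture("top");jm=b["frame"][100:260,280:430,::-1]
f=lambda q,s:cv2.convertScaleAbs(cv2.resize(q,None,fx=s,fy=s,interpolation=cv2.INTER_CUBIC),alpha=1.6)
cv2.imwrite("pics/full_s.png",a["frame"][:,:,::-1]);cv2.imwrite("pics/full_t.png",b["frame"][:,:,::-1])
im=f(a["frame"][140:310,200:330,::-1],3); jm=f(jm,2.5)
o=np.zeros((520,800,3),np.uint8); o[:im.shape[0],:390]=im; o[:jm.shape[0],400:400+jm.shape[1]]=jm
cv2.imwrite("pics/l5.png",o)
E
```

```text
t 13.00 chest-frame TCP mm [-38.8  84.1 144.3] F chest [-0.6  1.5  1.1] w 41.8
t 13.50 chest-frame TCP mm [-52.   -5.2 365.9] F chest [-0.9  1.2  1.5] w 78.6
t 14.00 chest-frame TCP mm [-149.8   -7.2  433. ] F chest [1.  0.  0.2] w 88.0
dp [ 100.3 -142.9 -147.7] twist 47.2
tool axes in chest
 [[-0.053 -0.678 -0.733]
 [ 0.024 -0.735  0.678]
 [-0.998  0.018  0.055]]
```

View pics/l5.png

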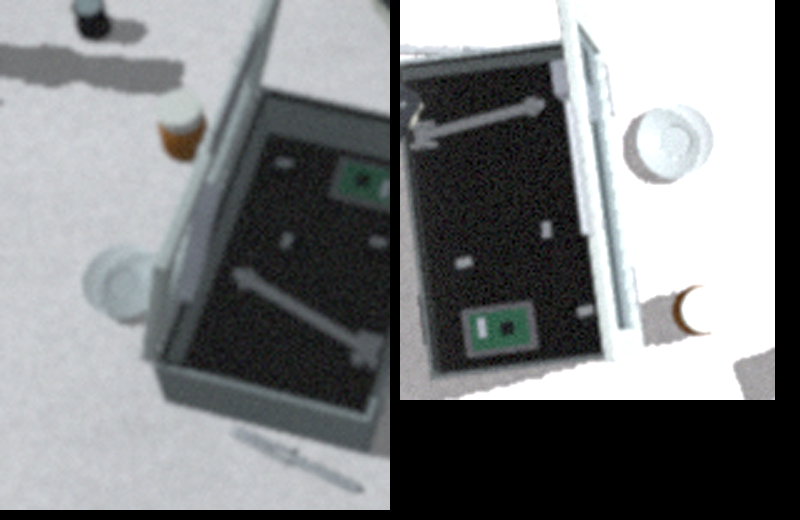

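The rod stands up: tip at scene panel (236,274) and top panel (543,103). The lid is upright and the contents haven't moved. Next I triangulate the tip and fit the rod angle.

```bash
python3 - <<'E'
from h import *
from plant import r
a=r.capture("scene");b=r.capture("top")
S=(200+236/3-.3,140+274/3-.3);T=(280+143/2.5-.3,100+103/2.5-.3)
A=[];B=[]
for c,u in((a,S),(b,T)):
    o,d=ray(c,u);d/=np.linalg.norm(d);M=np.eye(3)-np.outer(d,d);A.append(M);B.append(M@o)
P=np.linalg.solve(sum(A),sum(B));q=C.T@(P-O)*1e3;print("tip chest",q, "phi",np.arctan2(q[2]-66,q[0]+80),"len",np.hypot(q[2]-66,q[0]+80))
for ph in(.6,.66,.72,.78):
    W=O+C@np.array([-.08+.155*np.cos(ph),.086,.066+.155*np.sin(ph)]);print(ph,proj(a,W),S,proj(b,W),T)
W=O+C@np.array([-.08,.086,.066]);print("pivot",proj(a,W),proj(b,W))
go(r.get_state(),[49,0,410],[1,0,0])
E
```

```text
tip chest [ 40.5855  86.4921 156.7963] phi 0.6453938992569662 len 150.946441130883
0.6 [[275.8162 230.7835]] (278.3666666666667, 231.0333333333333) [[339.9625 140.9891]] (336.9, 140.89999999999998)
0.66 [[277.5866 229.9407]] (278.3666666666667, 231.0333333333333) [[337.7154 140.6884]] (336.9, 140.89999999999998)
0.72 [[279.555 229.189]] (278.3666666666667, 231.0333333333333) [[335.2513 140.4341]] (336.9, 140.89999999999998)
0.78 [[281.7166 228.5335]] (278.3666666666667, 231.0333333333333) [[332.5773 140.2283]] (336.9, 140.89999999999998)
pivot [[322.7098 256.6442]] [[289.0309 153.5209]]
t 14.20 chest-frame TCP mm [-148.4   -7.   431.9] F chest [ 0.8 -0.3 -0.7] w 87.9
dp [  11.7 -138.2 -142.3] twist 47.7
tool axes in chest
 [[-0.052 -0.672 -0.739]
 [ 0.023 -0.741  0.672]
 [-0.998  0.018  0.054]]
```

```bash

python3 -m jog '{"fingers":[1,1,1,1,1],"dp":[[2,-28,-28],[5,-56,-57],[8,-84,-86],[10,-112,-115],[11,-138,-142]],"twist":[8.5,17,25.5,34,42.5]}' >/dev/null; python3 - <<'E'
from h import *
from plant import r
go(r.get_state(),[48,0,318],[1,0,0])
E
```

```text
t 14.70 chest-frame TCP mm [ 50.9  -0.6 410.9] F chest [ 0.3  0.3 -0.2] w 87.8
dp [92.9 -1.8 -1.8] twist 5.1
tool axes in chest
 [[-0.052 -0.995 -0.088]
 [ 0.023 -0.09   0.996]
 [-0.998  0.05   0.028]]
```

```bash

python3 -m jog '{"fingers":[1,1,1,1,1],"dp":[[30,0,0],[60,-1,-1],[75,-3,-1],[87,-5,-2],[91,-5,-2]],"twist":[2,5,5,5,5]}' >/dev/null; python3 i.py
python3 -m jog '{"fingers":[0.34,0.34,0.34,0.34,0.34],"dp":[[0,0,0],[0,0,0],[0,0,0],[0,0,0],[0,0,0]],"twist":[0,0,0,0,0]}' 10 >/dev/null; python3 - <<'E'
from h import *
from plant import r
go(r.get_state(),[30,0,318],[1,0,0])
E
```

```text
t 15.20 chest-frame TCP mm [ 51.8  -0.5 318.8] F chest [-0.   0.2  0.2] w 87.4
t 15.70 chest-frame TCP mm [ 51.7  -0.4 319.3] F chest [-0.1 -0.3  0.4] w 53.0
dp [ 2.4 21.6  0.4] twist 0.2
tool axes in chest
 [[-0.052 -0.999 -0.003]
 [ 0.022 -0.004  1.   ]
 [-0.998  0.052  0.023]]
```

```bash

python3 -m jog '{"fingers":[0.25,0.25,0.25,0.25,0.25],"dp":[[0,0,0],[0,0,0],[0,0,0],[0,0,0],[0,0,0]],"twist":[0,0,0,0,0]}' 10 >/dev/null; python3 i.py
python3 -m jog '{"fingers":[0.25,0.25,0.25,0.25,0.25],"dp":[[0,5,0],[0,10,0],[1,15,0],[2,20,0],[3,25,0]],"twist":[0,0,0,0,0]}' >/dev/null; python3 i.py
python3 -m jog '{"fingers":[0.25,0.25,0.25,0.25,0.25],"dp":[[2,4,0],[3,8,0],[4,12,0],[5,16,0],[6,20,0]],"twist":[0,0,0,0,0]}' >/dev/null; python3 i.py
```

```text
t 16.20 chest-frame TCP mm [ 51.8  -0.4 319.2] F chest [-0.5 -0.1  0.5] w 22.4
t 16.70 chest-frame TCP mm [ 26.   -0.4 317.5] F chest [ 0.4  0.9 -0.3] w 21.9
t 17.20 chest-frame TCP mm [  5.4  -0.4 312.4] F chest [-1.9  0.6 -1.6] w 22.0
```

```bash

python3 -m jog '{"fingers":[0.25,0.25,0.25,0.25,0.25],"dp":[[3,4,0],[7,8,0],[11,12,0],[15,16,0],[18,20,0]],"twist":[0,0,0,0,0]}' >/dev/null; python3 i.py
python3 -m jog '{"fingers":[0.25,0.25,0.25,0.25,0.25],"dp":[[2,2,0],[4,4,0],[6,6,0],[8,8,0],[9,9,0]],"twist":[0,0,0,0,0]}' >/dev/null; python3 - <<'E'
from h import *
from plant import r
info(r.get_state())
a=r.capture("scene");b=r.capture("top")
f=lambda q,s:cv2.convertScaleAbs(cv2.resize(q,None,fx=s,fy=s,interpolation=cv2.INTER_CUBIC),alpha=1.6)
im=f(a["frame"][130:310,200:350,::-1],3); jm=f(b["frame"][100:260,250:400,::-1],2.3)
o=np.zeros((540,800,3),np.uint8); o[:im.shape[0],:450]=im; o[:jm.shape[0],452:452+jm.shape[1]]=jm
cv2.imwrite("pics/l6.png",o)
E
```

```text
t 17.70 chest-frame TCP mm [-16.1  -0.1 295.1] F chest [-2.3 -0.3  1.6] w 22.1
t 18.20 chest-frame TCP mm [-25.8   0.2 286.6] F chest [-3.1 -1.   2.7] w 22.3
```

View pics/l6.png

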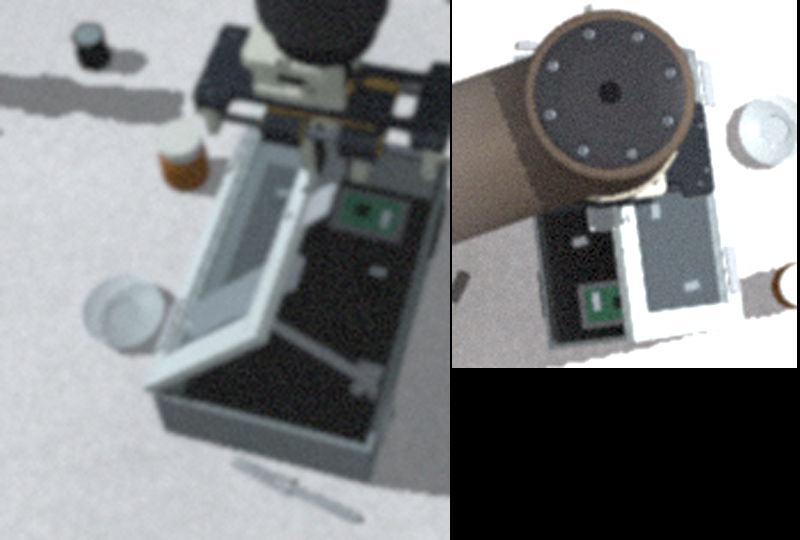

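The lid is at about 0.96 rad, leaning on the front finger at (325,185) with the rod beneath it. I lower in small steps and watch where the load leaves the finger.

```bash
for i in 1 2 3 4; do
python3 -m jog '{"fingers":[0.25,0.25,0.25,0.25,0.25],"dp":[[1,1,0],[2,2,0],[3,3,0],[4,4,0],[4,4,0]],"twist":[0,0,0,0,0]}' >/dev/null; python3 i.py; done
```

```text
t 18.80 chest-frame TCP mm [-30.4   0.3 282.9] F chest [-4.2 -0.3  4.3] w 21.8
t 19.30 chest-frame TCP mm [-35.    0.3 279.4] F chest [-5.6 -2.5  6.2] w 21.7
t 19.80 chest-frame TCP mm [-37.7   0.4 277.4] F chest [ 1.2 -6.5 14. ] w 21.8
t 20.30 chest-frame TCP mm [-38.9   0.4 276.6] F chest [ 6.9 -6.4 19.6] w 22.3
```

```bash

python3 -m jog '{"fingers":[0.25,0.25,0.35,0.5,0.6],"dp":[[-3,0,0],[-6,0,0],[-9,0,0],[-11,0,0],[-11,0,0]],"twist":[0,0,0,0,0]}' >/dev/null; python3 - <<'E'
from h import *
from plant import r
info(r.get_state())
a=r.capture("scene");b=r.capture("top")
cv2.imwrite("pics/s7.png",a["frame"][:,:,::-1])
f=lambda q,s:cv2.convertScaleAbs(cv2.resize(q,None,fx=s,fy=s,interpolation=cv2.INTER_CUBIC),alpha=1.6)
im=f(a["frame"][180:310,230:350,::-1],4.5)
cv2.imwrite("pics/l7.png",im)
E
```

```text
t 20.80 chest-frame TCP mm [-38.5   0.2 287.5] F chest [-0.1  0.2  0.7] w 40.6
```

View pics/l7.png

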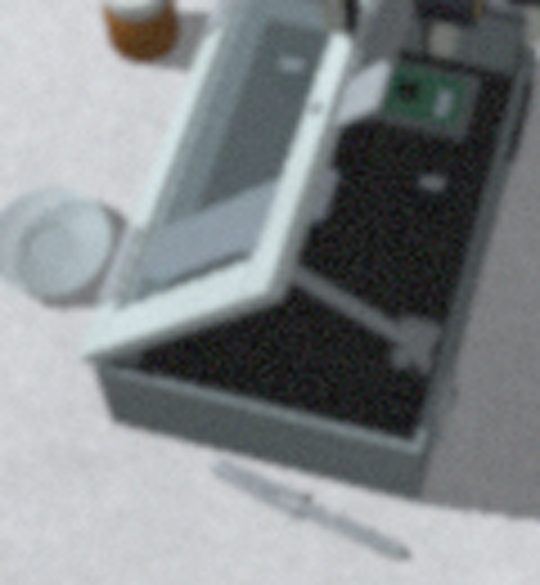

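Unloaded fingers (F≈0, opened to 40 mm), so the lid rests on the rod, and all contents are in place. The lid's front-left corner is at about panel (255–285, 262–303). I'll compare it with the angles expected for seated (0.91) and on the rail (~1.02).

```bash
python3 - <<'E'
from h import *
from plant import r
a=r.capture("scene")
for th in(.85,.91,.97,1.03):
    P=[]
    for n in(0,.012):
        P.append(O+C@np.array([.1-.204*np.cos(th)+n*np.sin(th),.16,.092+.204*np.sin(th)+n*np.cos(th)]))
    for yy in(.055,-.055): P.append(O+C@np.array([.1-.24*np.cos(th),yy,.092+.24*np.sin(th)]))
    print(th,((proj(a,P)-[230,180]+.5)*4.5).round(0).tolist())
im=cv2.cvtColor(a["frame"][180:310,230:350],cv2.COLOR_RGB2GRAY); im=cv2.GaussianBlur(im,(3,3),0)
# lid frame's lower silhouette along the left side: threshold white frame
m=(cv2.resize(im,None,fx=4.5,fy=4.5)>105).astype(np.uint8)
for x in range(220,320,10):
    ys=np.where(m[180:340,x])[0]; print(x,(ys.min()+180,ys.max()+180) if len(ys) else None,end=" ")
E
```

```text
0.85 [[302.0, 311.0], [284.0, 300.0], [401.0, 123.0], [454.0, -41.0]]
0.91 [[283.0, 299.0], [264.0, 289.0], [381.0, 109.0], [435.0, -55.0]]
0.97 [[264.0, 288.0], [244.0, 278.0], [359.0, 95.0], [414.0, -69.0]]
1.03 [[243.0, 278.0], [223.0, 267.0], [336.0, 82.0], [393.0, -82.0]]
220 (np.int64(272), np.int64(307)) 230 (np.int64(268), np.int64(304)) 240 (np.int64(264), np.int64(299)) 250 (np.int64(257), np.int64(296)) 260 (np.int64(228), np.int64(292)) 270 (np.int64(201), np.int64(281)) 280 (np.int64(180), np.int64(254)) 290 (np.int64(180), np.int64(223)) 300 (np.int64(180), np.int64(194)) 310 None
```

The frame corner at about (264,291)/(283,300) and the lip corner at about (376,108) match the 0.91 prediction, so the tip is in the hole. I withdraw upward and do a last check.

```bash

python3 -m jog '{"fingers":[0.7,0.7,0.7,0.7,0.7],"dp":[[-5,0,0],[-15,0,0],[-35,0,0],[-60,0,0],[-90,0,0]],"twist":[0,0,0,0,0]}' >/dev/null; python3 i.py
python3 -m jog '{"fingers":[0.7,0.7,0.7,0.7,0.7],"dp":[[0,30,0],[0,70,0],[0,110,0],[0,150,0],[0,150,0]],"twist":[0,0,0,0,0]}' >/dev/null
python3 -m jog '{"fingers":[0.7,0.7,0.7,0.7,0.7],"dp":[[0,0,0],[0,0,0],[0,0,0],[0,0,0],[0,0,0]],"twist":[0,0,0,0,0]}' >/dev/null
python3 - <<'E'
from h import *
from plant import r
info(r.get_state())
a=r.capture("scene");b=r.capture("top")
f=lambda q,s:cv2.convertScaleAbs(cv2.resize(q,None,fx=s,fy=s,interpolation=cv2.INTER_CUBIC),alpha=1.6)
im=f(a["frame"][140:310,210:360,::-1],3); jm=f(b["frame"][100:260,230:400,::-1],2)
o=np.zeros((520,800,3),np.uint8); o[:im.shape[0],:450]=im; o[:jm.shape[0],452:452+jm.shape[1]]=jm
cv2.imwrite("pics/l8.png",o)
E
```

```text
t 21.45 chest-frame TCP mm [-34.3  -2.6 378.4] F chest [-0.5  2.5 -0. ] w 61.3
t 22.45 chest-frame TCP mm [-187.    -3.5  385.9] F chest [ 0.4  0.2 -0.7] w 61.2
```

View pics/l8.png

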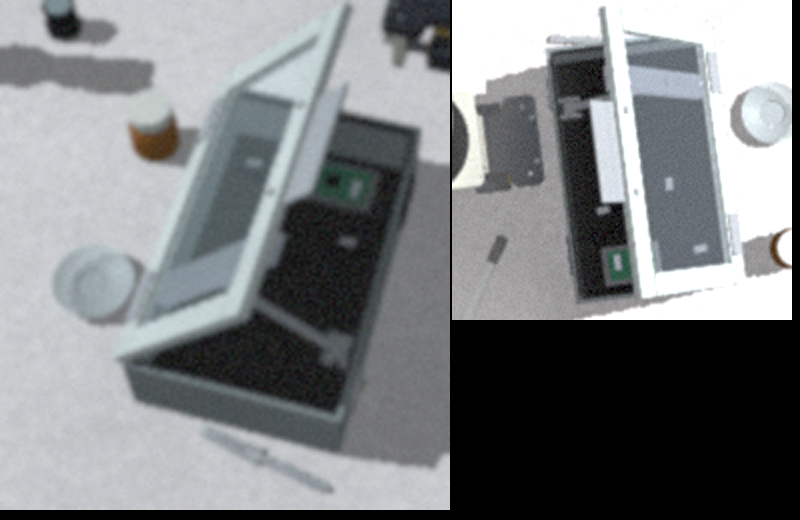

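The lid stands on the rod with the gripper clear. Its front-left lower corner at (248,318) is full-image (292.7, 246), against (292.4, 246) predicted for 0.91 rad. Contents and surrounding items are unmoved, so I hand in.

```bash
python3 -c "
from plant import r
print(r.close_job())"
```

```text
the job is handed in; nothing more can be done
None
```

The chest is open: the lid rests on the prop rod, with the rod's tip in the hole in the rail as far as I can tell. I handed the job in at about 22.5 s of the 72 s allowed.

**What I did:**
- I lifted the lid by pressing closed fingers against the lip's front edge and following its arc to about 1.36 rad, where it stayed up by itself.
- I gripped the rod about 50 mm from its pivot and swung it to about 0.66 rad.
- I lowered the lid with the lip held loosely between the fingers until it came to rest on the rod, then backed the gripper away.

**Last checks:**
- **Lid angle:** in the scene image the lid's corner matches the 0.91 rad expected when seated. Resting on the rail beside the hole would have shown about 1.02 rad.
- **Lid support:** it held against about 20 N of unplanned downward push from the fingertips. It stayed put over the last second with the gripper clear and no force on the tool.
- **Surroundings:** the pucks, carrier, dish, jar, tweezers and marker look unmoved. I did not compare the mouse and loupe at the end.

**Limits of the checks:**
- The tip in the hole is inferred from the lid angle and the push, because the rail hides it from view.
- The tool ended up tilted about 3° after the lift, which I allowed for in later moves.
- I viewed 12 pictures, two over the budget of 10.

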